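# Basket off the drain hook into the ultrasonic cleaner

### The job

The small parts basket hangs on the drain hook under the bench lamp, locked on by a keeper pin. Draw the pin up out of its hole and park it upright in the slot of the lug at the side of the stand, fully down on its collar; then lift the basket off the hook without knocking the lamp, and set it down gently and level on the floor of the ultrasonic cleaner's tank. Keep the basket upright, leave the brass dome, wooden block, tin lid and small bottle where they are, and let go of everything.

Things in the scene. Friction and masses are not known exactly. Their poses are not given: they have to be found in the camera images.
- stand: Fixed steel drain stand, base 150 x 120 mm, post 16 mm thick at x +60 mm. Origin on the table under the hook's saddle, z up, front -x. The hook is a level bar 24 mm wide, 14 mm thick, from the post to its free end at x -58 mm, top at z 165 mm. Two 6 mm high ridges across it at x -8.5 and +8.5 mm form the saddle for the bail. A cross arm at x +60 mm carries the lug at y +90 mm
- lamp: Black lamp bar on the post above the hook, 80 (x) x 150 (y) x 22 mm; origin right above the saddle, at its underside, 305 mm above the table. It covers x +2 to +82 mm of the stand's frame: a gripper held upright over the basket's grip strikes it; one tilted 40 deg, fingers pointing down and to the stand's +x, body on the -x side, has room
- pin: Loose steel keeper pin standing in the vertical bore of the hook bar, 42 mm in front (-x) of the saddle. Origin at the underside of its collar, z up along the pin. Shank 8 mm thick, 40 mm long below the origin; collar 20 mm across, 4 mm thick; above it a dark cylindrical grip 18 mm across from z 4 to z 40 mm. It weighs about 60 g
- bore (a point): Mouth of the pin's bore (10 mm wide, through) in the top of the hook bar; axes as stand
- notch (a point): Parking slot in the lug: middle of the slot on the lug's top, 150 mm above the table; axes as stand. The slot goes through the 14 mm thick lug, is 12 mm wide (y) and 40 mm long (x), closed at x +20 mm, open at x -20 mm, above and below: the shank can be lowered straight in. The prongs beside it are 9 mm wide; the pin's collar rests on them
- basket: Loose square metal basket, 60 x 60 mm, 45 mm high, about 0.25 kg. Origin at the centre of its underside, z up. A stiff bail of 7 mm wire stands over it in its y-z plane, legs at y -22 to -26 and +22 to +26 mm; its crosspiece, 115 mm above the origin, hangs in the hook's saddle, the basket's x along the bar. It can swing about the crosspiece
- basket_grip (a point): Centre of the wooden grip on top of the bail, 141 mm above the basket's underside: a block 24 mm (x) x 22 mm (y) x 30 mm high (26 mm above the bail's crosspiece to this centre). Axes as basket
- cleaner: Fixed ultrasonic cleaner, open at the top, 170 mm (x) x 200 mm (y), rim 110 mm above the table; origin on the table under its centre, z up
- tank_floor (a point): Centre of the floor of the cleaner's dry rectangular tank, 50 mm above the table; the tank is 110 mm (x) x 130 mm (y), 60 mm deep, straight-walled. Axes as cleaner
- dome: Loose brass dome 44 mm wide, 24 mm high, origin under its centre; a bystander between stand and cleaner
- block: Loose wooden block 60 x 40 x 30 mm, origin under its centre; a bystander in the middle, on the robot's side
- tin_lid: Loose flat tin lid 70 mm wide, 14 mm high, origin under its centre; a bystander beyond the stand and cleaner
- flux: Loose small amber bottle 44 mm wide, 85 mm high, origin under its centre; a bystander at the left side
Not all that is in view belongs to the job. What is shaped like the basket but red is not meant.

How it is judged:
By the outcome, as a careful person would: the job done as asked, in the order asked, and still so for the second after the job is handed in, with the robot touching nothing.
It also fails if it takes over 64 s, if anything falls off the work surface, if the arm or the gripper's body presses on something with over 40 N, if the wrist force passes 120 N, or if a joint passes its speed limit or range.

### The arm

A 7-joint arm with a two-finger parallel gripper is mounted at the origin on the work surface. World frame = base frame: x ahead of the robot, y to its left, z up, the work surface at z = 0. Lengths are in m, angles in rad, forces in N, time in s.
With the tool pointing down it reaches from about 0.4 to 0.85 m from the base axis. Payload 4.5 kg.
Tool frame: the origin (TCP) lies midway between the tips of the shut fingers; the grasp point (between the pads) lies 19 mm behind it; x points along the fingers, y is the direction in which the jaws open and shut, and the axes are right-handed (so a half turn about x gives the same grasp; the last joint's range is limited). The gripper opens to 88 mm and grips with 3 to 60 N. Pads are 18 mm wide; open, the fingers measure 123 mm over their backs; the gripper's body (75 mm by 187 mm) begins 45 mm behind the grasp point.
Start: joints at [1.319, 0.689, -0.195, 1.565, 0.157, 0.902, -0.215], TCP at [0.176, -0.6, 0.239] pointing down, gripper open.
Joint ranges: [-3.01, 3.01], [-0.46, 2.08], [-1.47, 1.51], [0.13, 2.56], [-1, 4.14], [0.04, 2.09], [-2.66, 2.66]. Speed limits (rad/s): [2.57, 2.57, 3.14, 3.14, 3.14, 3.14, 3.14].

### API

Orientations are given as a rotation vector (axis times angle).
In Python, from rig import robot gives the robot as it stands. The module is installed in compiled form; this text tells all that it offers. Calls block until the motion is done:
- robot.move_ptp(position, orientation): joint-space move of the TCP to a pose.
- robot.servo_line(position, frame=None, vel=0.15): straight line of the TCP; frame=None keeps the orientation; vel is the mean speed in m/s.
- robot.movej(angles): joint-space move.
- robot.gripper_open() and robot.grab(): open the fingers fully, or close them until they stop; the grip force is fixed at half the most.
- robot.sleep(seconds).
- robot.solve_ik(position, orientation): joint angles nearest the present ones, or None.
- robot.observe(): the state.
- robot.snapshot(name): name is "scene" or "top"; returns a dict with "frame" (400x640x3 uint8, red, green, blue), "fx", "fy", "cx", "cy" (pixels), "dist" ([k1, k2, p1, p2, k3] as OpenCV has them; the pictures are not rectified), "view" (4x4, takes a point from world to camera coordinates). Camera axes: x right, y up, looking along -z (the intrinsics and any distortion apply to the point x, -y, -z); pixel columns grow to the right and rows downward; lengths in m; the calibration is good to about 2 mm. A picture is of the moment at which its call begins. There is no depth.
A pose or a line that the arm cannot do raises robot.IKError and nothing moves.
- robot.finish_job(): hands the job in, once; it reports no verdict.
Trained networks look in the newest picture that a camera, given by its name, has taken for a name from the list of things; names that differ only in an ending like _2 or _b are one class to them, and where a whole thing is asked for, a point or a joint stands for the part that bears it (a point fixed in the world has none). Each returns a list of dicts, best first, with "conf" (0 to 1); they miss things now and then, are a little off and sometimes report something else, mostly with a low value. They report only what shows in the picture. A call takes as long as a camera call. They do not tell look-alikes from the thing itself.
- robot.boxes_of(camera, query): "extent" ([left, top, right, bottom] in pixels, round what is visible of it).
- robot.masks_of(camera, query): "mask" (400x640 bool, what is visible of it) and "extent" ([left, top, right, bottom] in pixels, round what is visible of it).
The state is a dict: "t": time; "joint_pos": joint angles; "dq": joint speeds; "joint_efforts": joint torques, N m; "eef_pos": TCP position; "orientation": TCP orientation; "wrist_force": force on the tool from outside, world axes, zero at the start; "moment": the same for the moment, N m; "gripper_width": finger opening in m.
Only numpy, scipy, OpenCV 4.12 (cv2) and the standard library are available. Lean on these libraries where they do the work, as an engineer would, in place of code of your own. Each camera call takes 0.05 s, during which the arm holds its last target. There are 200 camera calls.

## Working session

There is one attempt and no reset: what is moved stays moved. The work goes in short steps, each a Python script; the robot and the scene stay as the last script left them, time stands still between calls to the robot, and variables do not carry over. Pictures are saved under pics/ and viewed, about 8 in all and at most 12, crops included, and the job is handed in when it is done.

```bash
mkdir -p pics
python3 - <<'E'
from rig import robot
import cv2,numpy as np
for c in("scene","top"):
    s=robot.snapshot(c); cv2.imwrite(f"pics/{c}0.png",s["frame"][:,:,::-1])
    print(c,{k:np.round(s[k],4).tolist() for k in("fx","fy","cx","cy","dist","view")})
    for q in("stand","lamp","pin","bore","notch","basket","basket_grip","cleaner","tank_floor","dome","block","tin_lid","flux"):
        print(q,[(round(d["conf"],2),np.round(d["extent"]).astype(int).tolist()) for d in robot.boxes_of(c,q)][:3])
o=robot.observe(); print({k:np.round(v,3).tolist() for k,v in o.items()})
E
```

```text
scene {'fx': 379.466, 'fy': 379.466, 'cx': 320.4601, 'cy': 198.2203, 'dist': [-0.0109, 0.0, 0.0, 0.0, 0.0], 'view': [[-0.8272, 0.5616, 0.0179, 0.4248], [-0.2968, -0.4638, 0.8348, 0.072], [0.4771, 0.6852, 0.5503, -1.3344], [0.0, 0.0, 0.0, 1.0]]}
stand [(0.84, [270, 157, 371, 328])]
lamp [(0.88, [271, 158, 342, 215])]
pin [(0.5, [342, 222, 348, 247])]
bore [(0.94, [270, 158, 372, 328])]
notch [(0.95, [269, 160, 371, 326])]
basket [(0.8, [344, 315, 388, 397]), (0.36, [269, 159, 372, 327])]
basket_grip [(0.95, [304, 222, 341, 280]), (0.75, [345, 319, 386, 399]), (0.64, [304, 227, 313, 238])]
cleaner [(0.83, [212, 162, 287, 237])]
tank_floor [(0.83, [213, 164, 285, 235]), (0.56, [271, 158, 341, 213])]
dome [(0.38, [269, 154, 372, 327])]
block [(0.56, [331, 207, 356, 223])]
tin_lid [(0.94, [244, 238, 273, 255])]
flux [(0.83, [435, 308, 459, 345])]
top {'fx': 520.6245, 'fy': 520.6245, 'cx': 316.7604, 'cy': 201.7264, 'dist': [-0.1191, 0.0, 0.0, 0.0, 0.0], 'view': [[-0.0127, -0.9999, -0.0031, 0.1287], [0.9988, -0.0128, 0.0482, -0.5867], [-0.0482, -0.0025, 0.9988, -1.6595], [0.0, 0.0, 0.0, 1.0
[... 290 characters left out ...]
 181]), (0.58, [272, 170, 293, 193]), (0.53, [248, 136, 310, 203])]
cleaner [(0.81, [374, 144, 454, 216])]
tank_floor [(0.65, [374, 142, 452, 213])]
dome [(0.44, [347, 204, 362, 212]), (0.3, [275, 168, 292, 189])]
block [(0.53, [341, 232, 362, 255])]
tin_lid [(0.65, [346, 153, 369, 176])]
flux [(0.59, [206, 222, 222, 236])]
{'t': 1.4, 'joint_pos': [1.319, 0.689, -0.195, 1.565, 0.157, 0.902, -0.215], 'dq': [0.0, 0.001, -0.003, 0.0, -0.001, -0.001, -0.002], 'joint_efforts': [-0.0, -52.749, -1.267, -15.374, -0.052, -0.001, 0.0], 'eef_pos': [0.176, -0.6, 0.239], 'orientation': [2.068, 0.297, -2.068], 'wrist_force': [0.728, 0.43, -0.311], 'moment': [-0.013, -0.02, -0.004], 'gripper_width': 0.088}
```

Run:
```python
import cv2
a=cv2.imread("pics/scene0.png")[140:400,200:470]; cv2.imwrite("pics/s1.png",cv2.resize(a,None,fx=2.3,fy=2.3,interpolation=cv2.INTER_CUBIC))
a=cv2.imread("pics/top0.png")[120:270,195:465]; cv2.imwrite("pics/t1.png",cv2.resize(a,None,fx=2.9,fy=2.9,interpolation=cv2.INTER_CUBIC))
```

```text
(no output)
```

View pics/s1.png

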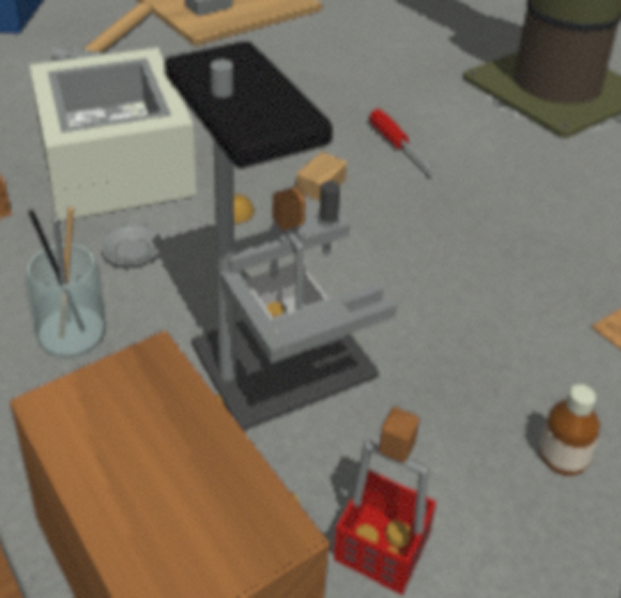

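View pics/t1.png

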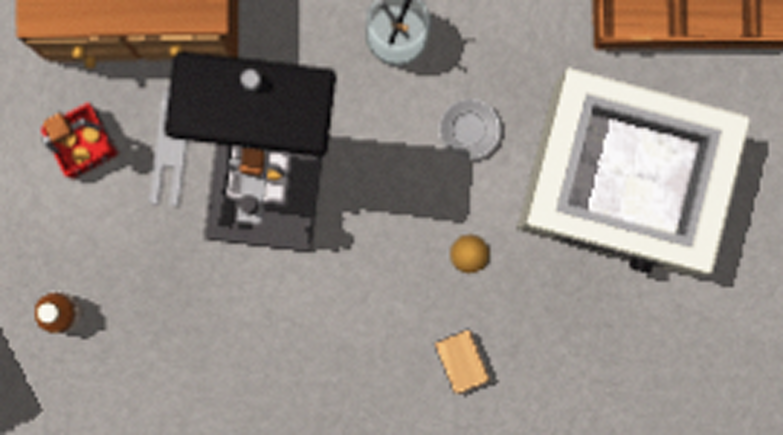

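```bash
cat > geo.py <<'E'
import numpy as np,cv2
from scipy.optimize import least_squares
C={"scene":dict(K=(379.466,320.4601,198.2203),k=-.0109,V=[[-0.8272,0.5616,0.0179,0.4248],[-0.2968,-0.4638,0.8348,0.072],[0.4771,0.6852,0.5503,-1.3344]]),
"top":dict(K=(520.6245,316.7604,201.7264),k=-.1191,V=[[-0.0127,-0.9999,-0.0031,0.1287],[0.9988,-0.0128,0.0482,-0.5867],[-0.0482,-0.0025,0.9988,-1.6595]])}
def proj(c,P):
    c=C[c];f,cx,cy=c["K"];V=np.diag([1,-1,-1])@np.array(c["V"])
    K=np.array([[f,0,cx],[0,f,cy],[0,0,1.]])
    return cv2.projectPoints(np.atleast_2d(np.array(P,float)),cv2.Rodrigues(V[:,:3])[0],V[:,3],K,np.array([c["k"],0,0,0,0]))[0][:,0]
def tri(uv):
    r=lambda P:np.concatenate([proj(c,P)[0]-u for c,u in uv.items()])
    s=least_squares(r,[.6,0,.1]); return s.x,np.round(s.fun,2)
def pose(p,L):
    x,y,a=p[:3];L=np.atleast_2d(np.array(L,float));c,s=np.cos(a),np.sin(a)
    return np.c_[x+c*L[:,0]-s*L[:,1],y+s*L[:,0]+c*L[:,1],L[:,2]]
un={"s":lambda u:((np.array(u)+.5)/2.3-.5+[200,140]),"t":lambda u:((np.array(u)+.5)/2.9-.5+[195,120])}
E
cat > fit.py <<'E'
from geo import *
from rig import robot
def fit(obs,x0):
    def r(p): return np.concatenate([proj({"s":"scene","t":"top"}[c],pose(p,L))[0]-un[c](u) for c,u,L in obs])
    s=least_squares(r,x0,loss="soft_l1"); return s.x,np.round(r(s.x).reshape(-1,2),1).tolist()
m=1e-3
st=[("s",(168,62),(82*m,-.075,.327)),("s",(248,42),(2*m,-.075,.327)),("s",(331,122),(2*m,.075,.327)),
("t",(174,53),(82*m,.075,.327)),("t",(335,71),(82*m,-.075,.327)),("t",(326,153),(2*m,-.075,.327)),("t",(166,136),(2*m,.075,.327)),
("s",(378,372),(-.075,.06,.0)),("t",(205,240),(-.075,.06,.0)),("t",(312,249),(-.075,-.06,.0)),
("s",(329,188),(-.042,0,.205)),("t",(250,204),(-.042,0,.205))]
print("stand",fit(st,[.6,.05,0]))
cl=[("t",(568,68),(.085,.1,.11)),("t",(750,117),(.085,-.1,.11)),("t",(712,271),(-.085,-.1,.11)),("t",(523,228),(-.085,.1,.11)),
("s",(30,64),(.085,-.1,.11)),("s",(165,50),(-.085,-.1,.11)),("s",(194,123),(-.085,.1,.11)),("s",(53,140),(.085,.1,.11))]
for q in([.6,-.2,-.25],): print("cleaner",fit(cl,q))
print("pintop",tri({"scene":un["s"]((329,188)),"top":un["t"]((250,204))}))
print("slot end mouth mid",tri({"scene":un["s"]((388,303)),"top":un["t"]((166,205))}))
for q in("pin","basket_grip"):
  for c in("scene","top"):
    robot.snapshot(c)
    for d in robot.masks_of(c,q)[:3]:
        v,u=np.nonzero(d["mask"]); print(q,c,round(d["conf"],2),np.round(d["extent"],1).tolist(),u.mean().round(2),v.mean().round(2),len(u))
print("grip",tri({"scene":un["s"]((288,209)),"top":un["t"]((250,160))}))
E
python3 fit.py
```

```text
stand (array([ 0.65658284,  0.21906296, -0.12279527]), [[-3.6, -3.6], [-0.0, -3.1], [2.5, -1.0], [-0.5, -1.2], [0.4, -1.4], [0.2, 0.4], [-1.3, 0.1], [0.1, 1.5], [0.1, -0.2], [-0.1, 0.8], [0.1, -2.0], [-0.5, -0.4]])
cleaner (array([ 0.6493465 , -0.17884346, -0.26891281]), [[-0.6, 0.8], [-0.5, 0.6], [-0.6, 1.1], [1.3, -0.7], [0.3, -0.1], [-2.8, -1.7], [0.3, -0.6], [-2.1, 2.4]])
pintop (array([0.61415823, 0.22323458, 0.19899425]), array([-0.04, -0.  , -0.04,  0.05]))
slot end mouth mid (array([0.61749602, 0.31583932, 0.13562916]), array([-0.44, -0.03, -0.45,  0.5 ]))
pin top 0.56 [278.9, 187.7, 285.1, 196.4] 280.19 190.19 37
basket_grip scene 0.75 [347.0, 321.0, 391.7, 397.3] 368.22 361.52 2093
basket_grip scene 0.71 [308.3, 220.3, 338.5, 278.7] 324.53 253.95 744
basket_grip top 0.78 [276.7, 168.9, 291.7, 191.0] 284.04 179.05 297
basket_grip top 0.55 [205.6, 155.2, 235.3, 181.0] 221.82 168.07 441
basket_grip top 0.26 [343.4, 234.2, 364.6, 256.7] 353.44 244.14 268
grip (array([0.6584005 , 0.22312509, 0.19407741]), array([-0.01, -0.  , -0.01,  0.01]))
```

```bash
cat > ov.py <<'E'
from geo import *
ps=[.6566,.2195,-.1228]; pc=[.6493,-.1788,-.2689]
def box(x0,x1,y0,y1,z): return [(x0,y0,z),(x1,y0,z),(x1,y1,z),(x0,y1,z),(x0,y0,z)]
S=[box(-.058,.052,-.012,.012,.165),box(.002,.082,-.075,.075,.327),box(.002,.082,-.075,.075,.305),box(-.075,.075,-.06,.06,0),
 box(-.05,-.01,.084,.096,.15),box(-.05,-.01,.075,.105,.15),[(-.042,0,.165),(-.042,0,.205)]]
D=[box(-.085,.085,-.1,.1,.11),box(-.055,.055,-.065,.065,.11),box(-.055,.055,-.065,.065,.05)]
out=[]
for c,(x0,y0,x1,y1) in {"scene":(205,145,385,335),"top":(235,125,460,225)}.items():
    f=4 if c=="scene" else 3.5
    im=cv2.resize(cv2.imread(f"pics/{c}0.png")[y0:y1,x0:x1],None,fx=f,fy=f,interpolation=cv2.INTER_CUBIC)
    for p,G in((ps,S),(pc,D)):
        for g in G:
            u=(proj(c,pose(p,g))-[x0,y0]+.5)*f-.5
            cv2.polylines(im,[np.round(u*16).astype(int).reshape(-1,1,2)],False,(0,255,0),1,cv2.LINE_AA,4)
    cv2.imwrite(f"pics/ov_{c}.png",im[:600,:800])
E
python3 ov.py
```

```text
(no output)
```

View pics/ov_scene.png

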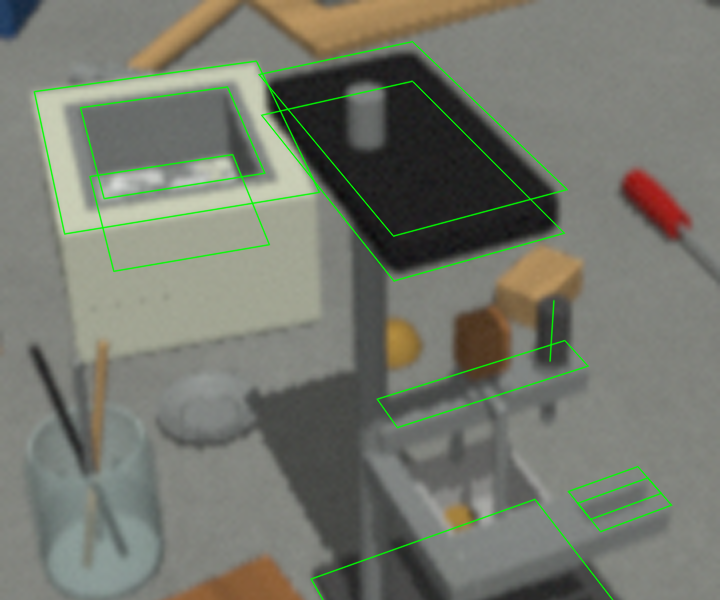

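View pics/ov_top.png

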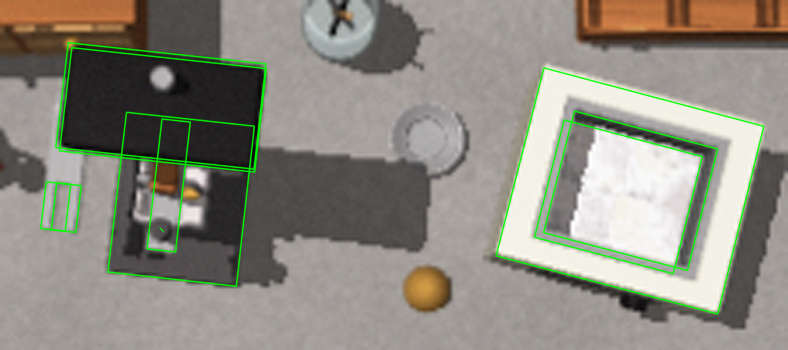

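```bash
cat > h.py <<'E'
from geo import *
from rig import robot
from scipy.spatial.transform import Rotation as R
ps=[.6566,.2195,-.1228]; pc=[.6493,-.1788,-.2689]
def W(L,p=ps): return pose(p,L)[0]
def ori(yaw,tilt=40,flip=1):
    t=np.radians(tilt); d=np.array([np.sin(t),0,-np.cos(t)]); y=np.array([0,flip,0.])
    M=R.from_euler("z",yaw).as_matrix()@np.c_[d,y,np.cross(d,y)]
    return M
def rv(M): return R.from_matrix(M).as_rotvec()
def tcp(G,M): return np.array(G)+.019*M[:,0]
def st(*k):
    o=robot.observe(); print(*k,"t %.2f"%o["t"],np.round(o["eef_pos"],4),"F",np.round(o["wrist_force"],1),"w %.4f"%o["gripper_width"],flush=True); return o
E
python3 - <<'E'
from h import *
L=dict(mid=(-.2,-.03,.40),pin0=(-.042-.09,0,.188+.107),pin=(-.042,0,.188),up=(-.042,0,.26),upl=(-.05,.09,.26),park=(-.032,.09,.175),b0=(-.1,0,.32),grip=(0,0,.199),out=(-.14,0,.23),outup=(-.14,0,.34))
for fl in(1,-1):
    M=ori(ps[2],40,fl)
    for k,v in L.items():
        q=robot.solve_ik(tcp(W(v),M),rv(M)); print(fl,k,None if q is None else np.round(q,2))
    for yaw in(pc[2],ps[2],-.6):
      M=ori(yaw,40,fl)
      for z in(.34,.195):
        q=robot.solve_ik(tcp(W((0,0,z),pc),M),rv(M)); print(fl,"cl",yaw,z,None if q is None else np.round(q,2))
st()
E
```

```text
1 mid [ 0.01  0.42 -1.25  2.18  1.31  1.13 -0.54]
1 pin0 [-0.05  0.78 -1.25  2.17  1.6   1.34 -0.71]
1 pin [-0.14  0.89 -0.83  2.07  1.87  1.08 -0.78]
1 up [-0.13  0.74 -0.83  2.02  1.7   0.99 -0.62]
1 upl [-1.18  0.81  0.75  1.92 -0.15  0.07  0.85]
1 park [-0.27  0.96 -0.83  1.88  1.78  1.13 -0.69]
1 b0 [-0.08  0.65 -1.04  2.08  1.56  1.11 -0.58]
1 grip [-0.21  0.83 -0.62  1.97  1.84  0.87 -0.72]
1 out [-0.1   0.94 -1.25  2.25  1.72  1.47 -0.86]
1 outup [-1.39  0.6   1.    2.18 -0.68  0.06  1.48]
1 cl -0.2689 0.34 [ 0.7   0.59 -0.83  1.97  1.62  0.51 -0.  ]
1 cl -0.2689 0.195 [ 0.84  1.07 -1.25  2.09  2.05  1.07 -0.19]
1 cl -0.1228 0.34 [ 0.75  0.59 -0.83  1.96  1.59  0.38  0.19]
1 cl -0.1228 0.195 [ 0.9   1.07 -1.25  2.08  2.06  0.93 -0.03]
1 cl -0.6 0.34 [-0.15  0.52  0.3   1.96  1.25  0.2  -0.15]
1 cl -0.6 0.195 [ 0.63  0.97 -1.04  2.05  1.93  1.14 -0.56]
-1 mid [ 0.01  0.42 -1.25  2.18  1.31  1.13  2.6 ]
-1 pin0 [-1.05  0.54  0.43  2.21  1.75  0.3   2.17]
-1 pin [-0.76  0.78  0.22  2.1   2.25  0.4   1.74]
-1 up [-0.88  0.67  0.42  2.06  1.98  0.21  2.03]
-1 upl [-1.22  0.85  0.84  1.92 -0.93  0.11 -1.52]
-1 park [-0.97  0.88  0.41  1.92  1.92  0.23  1.94]
-1 b0 [-0.73  0.48  0.02  2.11  1.48  0.49  2.53]
-1 grip [-0.71  0.78  0.22  2.    2.12  0.33  1.93]
-1 out [-0.8   0.63  0.01  2.28  1.97  0.58  1.89]
-1 outup [-0.03  0.67 -1.25  2.12  1.5   1.27  2.53]
-1 cl -0.2689 0.34 [0.17 0.48 0.01 2.   2.05 0.07 2.58]
-1 cl -0.2689 0.195 [ 0.42  0.76 -0.4   2.11  2.49  0.51  2.23]
-1 cl -0.1228 0.34 None
-1 cl -0.1228 0.195 [ 0.48  0.77 -0.41  2.1   2.72  0.43  2.19]
-1 cl -0.6 0.34 [-0.36  0.58  0.65  1.97 -0.49  0.06 -1.59]
-1 cl -0.6 0.195 [0.04 0.75 0.01 2.08 2.29 0.45 1.92]
t 1.80 [ 0.1762 -0.5997  0.2387] F [ 0.5 -0.5 -0.7] w 0.0879
```

Run:
```python
from h import *
M=ori(ps[2])
robot.servo_line([.2,-.55,.42],vel=.25); st("raise")
robot.move_ptp(tcp(W((-.2,-.03,.40)),M),rv(M)); st("mid")
robot.servo_line(tcp(W((-.132,0,.295)),M),vel=.2); st("pin0")
robot.servo_line(tcp(W((-.072,0,.224)),M),vel=.15); o=st("near"); print(np.round(o["joint_pos"],2))
a=[robot.snapshot(c)["frame"][y0:y1,x0:x1,::-1] for c,(x0,y0,x1,y1) in {"scene":(260,160,390,290),"top":(235,125,365,255)}.items()]
cv2.imwrite("pics/near.png",cv2.resize(np.hstack(a),None,fx=3,fy=3,interpolation=cv2.INTER_CUBIC))
```

```text
raise t 2.71 [ 0.1993 -0.5497  0.4187] F [-0.1 -0.2 -1.2] w 0.0881
mid t 5.55 [0.467  0.2119 0.3853] F [0.1 0.3 0.8] w 0.0881
pin0 t 6.34 [0.5374 0.2344 0.2811] F [-0.4 -0.3 -0.1] w 0.0877
near t 7.11 [0.5969 0.2275 0.2104] F [-0.2  0.2 -0.8] w 0.0880
[-0.09  0.86 -1.01  2.11  1.79  1.2  -0.74]
```

View pics/near.png

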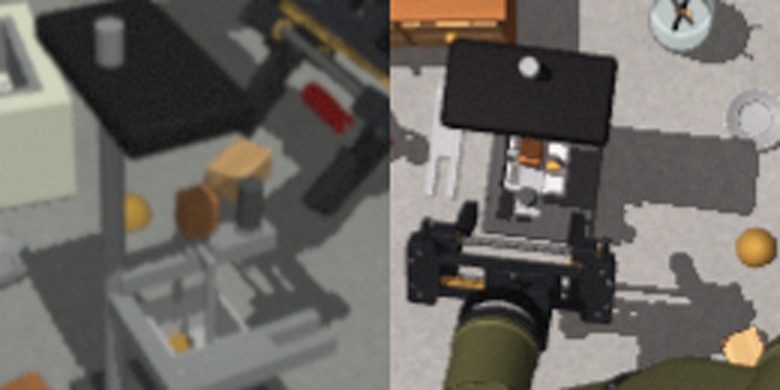

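Run:
```python
from h import *
M=ori(ps[2])
robot.servo_line(tcp(W((-.042,0,.188)),M),vel=.1); st("at")
robot.grab(); o=st("grab")
p=np.array(o["eef_pos"])
robot.servo_line(p+[0,0,.01],vel=.05); st("up1")
robot.servo_line(p+[0,0,.06],vel=.1); o=st("up2")
p=np.array(o["eef_pos"])-.019*M[:,0]; print("local",pose([0,0,-ps[2]],p-[ps[0],ps[1],0]))
a=[robot.snapshot(c)["frame"][y0:y1,x0:x1,::-1] for c,(x0,y0,x1,y1) in {"scene":(260,160,390,290),"top":(235,125,365,255)}.items()]
cv2.imwrite("pics/up.png",cv2.resize(np.hstack(a),None,fx=3,fy=3,interpolation=cv2.INTER_CUBIC))
```

```text
at t 7.83 [0.6268 0.2234 0.1734] F [-0.8 -0.6  0.2] w 0.0881
grab t 8.91 [0.6271 0.2237 0.1736] F [-0.2  1.4 -0.2] w 0.0168
up1 t 9.26 [0.6272 0.2236 0.1843] F [0.1 1.2 0.3] w 0.0168
up2 t 9.91 [0.6269 0.2231 0.2332] F [ 1.3 -0.4 -0.6] w 0.0169
local [[-4.20895189e-02 -7.95652487e-05  2.47756675e-01]]
```

View pics/up.png

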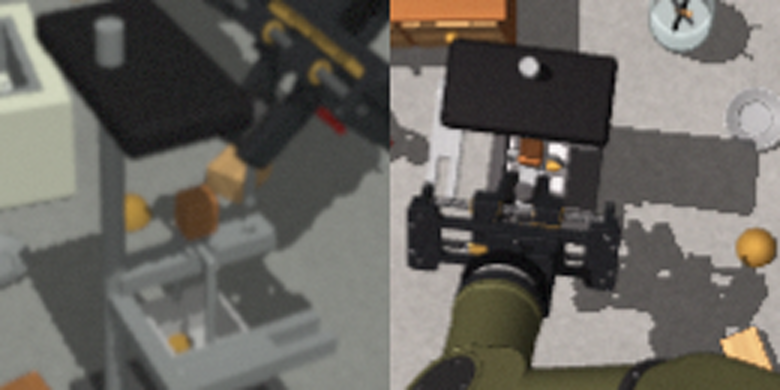

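Run:
```python
from h import *
M=ori(ps[2])
robot.servo_line(tcp(W((-.031,.09,.245)),M),vel=.15); st("over")
robot.servo_line(tcp(W((-.031,.09,.225)),M),vel=.1); o=st("pre"); f0=np.array(o["wrist_force"])
for z in(.212,.204,.196,.188,.181,.178,.176,.175,.174,.173,.172,.171):
    robot.servo_line(tcp(W((-.031,.09,z)),M),vel=.05); o=st(z)
    if np.linalg.norm(np.array(o["wrist_force"])-f0)>6: break
a=[robot.snapshot(c)["frame"][y0:y1,x0:x1,::-1] for c,(x0,y0,x1,y1) in {"scene":(280,170,400,300),"top":(235,125,355,255)}.items()]
cv2.imwrite("pics/park.png",cv2.resize(np.hstack(a),None,fx=3.3,fy=3.3,interpolation=cv2.INTER_CUBIC))
```

```text
over t 10.76 [0.6488 0.3101 0.2299] F [-1.6 -0.3 -1. ] w 0.0164
pre t 11.11 [0.6489 0.31   0.2097] F [ 0.6 -0.2 -0.3] w 0.0168
0.212 t 11.52 [0.6489 0.311  0.1971] F [-1.1 -1.7 -0.4] w 0.0168
0.204 t 11.82 [0.6488 0.311  0.189 ] F [-0.5 -0.3 -0.6] w 0.0169
0.196 t 12.13 [0.6488 0.3109 0.1809] F [ 0.   0.3 -1.1] w 0.0167
0.188 t 12.44 [0.6489 0.3109 0.1729] F [ 0.8 -0.1 -0.9] w 0.0169
0.181 t 12.73 [0.6488 0.3109 0.166 ] F [-0.  -0.1 -0.5] w 0.0170
0.178 t 12.98 [0.6489 0.311  0.1632] F [ 0.5  0.4 -0.6] w 0.0165
0.176 t 13.23 [0.6489 0.3111 0.1613] F [-0.3  0.9  0.1] w 0.0169
0.175 t 13.48 [0.649  0.3111 0.1604] F [-0.6  0.3 -0.4] w 0.0169
0.174 t 13.73 [0.649  0.3111 0.1594] F [-1.   0.2 -1.3] w 0.0169
0.173 t 13.98 [0.6491 0.3113 0.1586] F [-0.1 -0.5 -0.5] w 0.0171
0.172 t 14.23 [0.6492 0.3113 0.1585] F [-1.1 -0.8  4.6] w 0.0170
0.171 t 14.48 [0.6494 0.3114 0.1584] F [-4.9 -2.2  9.6] w 0.0168
```

View pics/park.png

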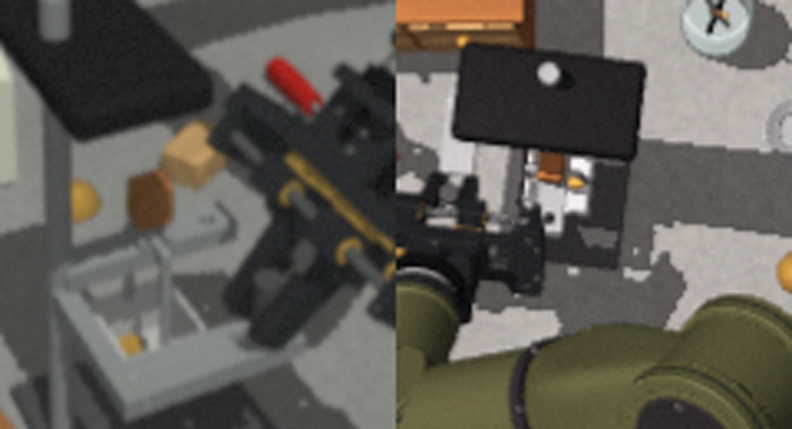

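Run:
```python
from h import *
M=ori(ps[2])
robot.servo_line(tcp(W((-.031,.09,.1732)),M),vel=.05); st("relax")
robot.gripper_open(); st("open")
robot.servo_line(tcp(W((-.111,.09,.27)),M),vel=.2); st("back")
robot.servo_line(tcp(W((-.10,.0,.32)),M),vel=.25); o=st("b0"); print(np.round(o["joint_pos"],2))
a=[robot.snapshot(c)["frame"][y0:y1,x0:x1,::-1] for c,(x0,y0,x1,y1) in {"scene":(280,170,400,300),"top":(235,125,355,255)}.items()]
cv2.imwrite("pics/parked.png",cv2.resize(np.hstack(a),None,fx=3.3,fy=3.3,interpolation=cv2.INTER_CUBIC))
```

```text
relax t 14.83 [0.649  0.3112 0.1585] F [-0.3  0.5  1.6] w 0.0169
open t 15.96 [0.649  0.3111 0.1587] F [0.2 0.5 0.6] w 0.0878
back t 16.73 [0.5702 0.32   0.2548] F [-0.   0.5  0.4] w 0.0883
b0 t 17.30 [0.5699 0.2302 0.3048] F [-0.5  0.7 -0.8] w 0.0881
[-0.05  0.68 -1.1   2.08  1.56  1.16 -0.58]
```

View pics/parked.png

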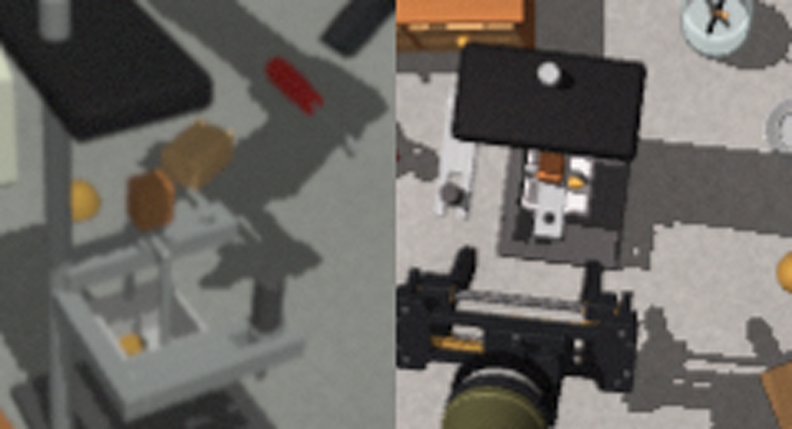

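Run:
```python
from h import *
M=ori(ps[2])
robot.servo_line(tcp(W((0.001,.002,.199)),M),vel=.12); st("at")
robot.grab(); o=st("grab")
p=np.array(o["eef_pos"])
robot.servo_line(p+[0,0,.01],vel=.05); st("up1")
robot.servo_line(p+[0,0,.028],vel=.06); o=st("up2")
a=[robot.snapshot(c)["frame"][y0:y1,x0:x1,::-1] for c,(x0,y0,x1,y1) in {"scene":(260,170,380,300),"top":(235,125,355,255)}.items()]
cv2.imwrite("pics/lift.png",cv2.resize(np.hstack(a),None,fx=3.3,fy=3.3,interpolation=cv2.INTER_CUBIC))
```

```text
at t 18.87 [0.6698 0.2204 0.1852] F [ 0.4  0.4 -0.5] w 0.0880
grab t 19.88 [0.67   0.22   0.1844] F [-0.   0.6 -0.4] w 0.0219
up1 t 20.23 [0.67   0.22   0.1949] F [-0.4  0.7 -2.1] w 0.0216
up2 t 20.68 [0.6701 0.2201 0.2131] F [ 0.1 -0.6 -2.1] w 0.0217
```

View pics/lift.png

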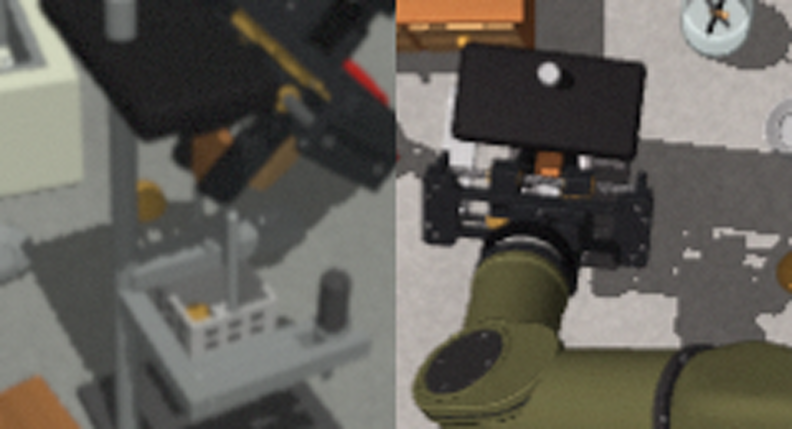

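Run:
```python
from h import *
M=ori(ps[2])
robot.servo_line(tcp(W((-.13,.002,.2277)),M),vel=.1); st("out")
robot.servo_line(tcp(W((-.14,.002,.325)),M),vel=.15); o=st("outup"); print(np.round(o["joint_pos"],2))
robot.servo_line(tcp([.6,-.05,.325],M),vel=.15); st("via")
robot.servo_line(tcp(W((0,0,.325),pc),M),vel=.12); o=st("over"); print(np.round(o["joint_pos"],2))
robot.sleep(.4)
a=[robot.snapshot(c)["frame"][y0:y1,x0:x1,::-1] for c,(x0,y0,x1,y1) in {"scene":(190,110,320,240),"top":(350,115,480,245)}.items()]
cv2.imwrite("pics/over.png",cv2.resize(np.hstack(a),None,fx=3,fy=3,interpolation=cv2.INTER_CUBIC))
```

```text
out t 22.23 [0.5404 0.2356 0.2132] F [-0.9  0.9 -2. ] w 0.0216
outup t 23.03 [0.53   0.2364 0.3098] F [ 0.2 -0.9 -2.1] w 0.0216
[-0.09  0.64 -1.13  2.14  1.52  1.19 -0.66]
via t 25.18 [ 0.6121 -0.0505  0.3106] F [ 0.2  0.2 -2.2] w 0.0218
over t 26.48 [ 0.6613 -0.1793  0.3105] F [ 0.3 -0.1 -2.2] w 0.0216
[ 0.84  0.68 -1.01  1.98  1.67  0.52  0.15]
```

View pics/over.png

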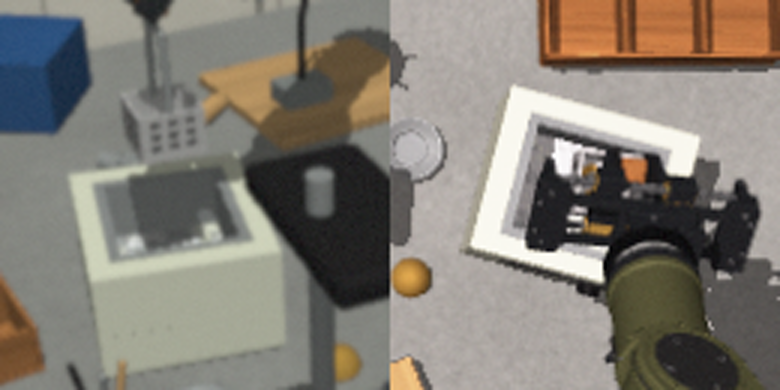

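Run:
```python
from h import *
M=ori(ps[2])
robot.servo_line(tcp(W((0,0,.225),pc),M),vel=.12); st("in")
robot.servo_line(tcp(W((0,0,.206),pc),M),vel=.05); o=st("low")
robot.sleep(.3)
z=.206
while z>.188:
    z-=.0015
    robot.servo_line(tcp(W((0,0,z),pc),M),vel=.02); o=st(round(z,4))
    if o["wrist_force"][2]>-.6 : 
        robot.sleep(.2); o=st("chk")
        if o["wrist_force"][2]>-.8: break
a=[robot.snapshot(c)["frame"][y0:y1,x0:x1,::-1] for c,(x0,y0,x1,y1) in {"scene":(190,110,320,240),"top":(350,115,480,245)}.items()]
cv2.imwrite("pics/down.png",cv2.resize(np.hstack(a),None,fx=3,fy=3,interpolation=cv2.INTER_CUBIC))
```

```text
in t 27.97 [ 0.662  -0.1802  0.2114] F [-0.3 -0.  -1.9] w 0.0217
low t 28.50 [ 0.6613 -0.1802  0.191 ] F [ 0.4  0.2 -2.1] w 0.0217
0.2045 t 29.05 [ 0.6614 -0.1803  0.1898] F [-0.6 -0.9 -2.3] w 0.0214
0.203 t 29.30 [ 0.6614 -0.1803  0.1883] F [ 0.2  0.8 -1.3] w 0.0215
0.2015 t 29.55 [ 0.6613 -0.1803  0.1868] F [-0.1  0.3 -1.4] w 0.0218
0.2 t 29.80 [ 0.6614 -0.1803  0.1853] F [-0.1 -0.6 -1.4] w 0.0217
0.1985 t 30.05 [ 0.6614 -0.1803  0.1838] F [ 1.  -0.3 -1.6] w 0.0220
0.197 t 30.30 [ 0.6613 -0.1803  0.1823] F [ 0.5  1.  -2.5] w 0.0214
0.1955 t 30.55 [ 0.6616 -0.1802  0.1811] F [ 0.4  0.4 -0.3] w 0.0220
chk t 30.75 [ 0.6616 -0.1802  0.1811] F [ 0.3  0.2 -1.8] w 0.0220
0.194 t 31.00 [ 0.6624 -0.1801  0.1811] F [-1.7  0.9  6.2] w 0.0217
chk t 31.20 [ 0.6623 -0.1801  0.1811] F [-1.5 -0.7  6.1] w 0.0219
```

View pics/down.png

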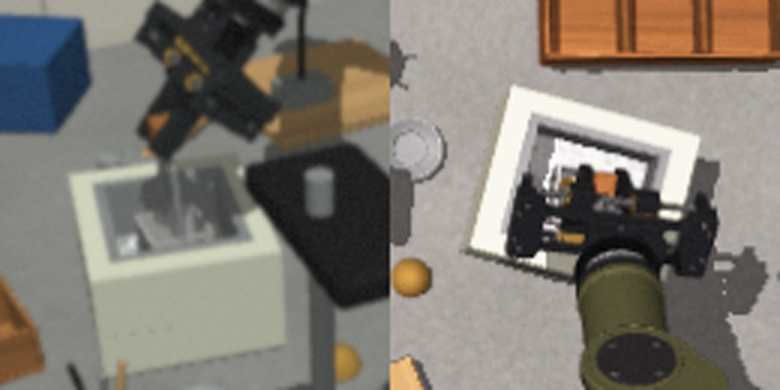

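Run:
```python
from h import *
M=ori(ps[2])
robot.servo_line(tcp(W((0,0,.1955),pc),M),vel=.03); st("relax")
robot.gripper_open(); st("open")
p=np.array(robot.observe()["eef_pos"])
robot.servo_line(p-.1*M[:,0],vel=.15); st("back")
robot.servo_line(p-.1*M[:,0]+[-.1,0,.12],vel=.25); st("clear")
robot.sleep(.3)
a=[robot.snapshot(c)["frame"][y0:y1,x0:x1,::-1] for c,(x0,y0,x1,y1) in {"scene":(205,150,405,300),"top":(230,110,460,260)}.items()]
a=[cv2.resize(i,(600,int(600*i.shape[0]/i.shape[1])),interpolation=cv2.INTER_CUBIC) for i in a]
cv2.imwrite("pics/end.png",cv2.resize(np.vstack(a),None,fx=.7,fy=.7,interpolation=cv2.INTER_AREA))
for q in("dome","block","tin_lid","flux"): print(q,[(round(d["conf"],2),np.round(d["extent"]).astype(int).tolist()) for d in robot.boxes_of("top",q)][:2])
```

```text
relax t 31.55 [ 0.6614 -0.1802  0.1811] F [-1.5  1.   0.8] w 0.0216
open t 32.61 [ 0.6614 -0.1803  0.181 ] F [ 0.1 -0.4 -0.1] w 0.0884
back t 33.42 [ 0.5978 -0.1728  0.2573] F [ 0.  -0.1  0.1] w 0.0880
clear t 34.58 [ 0.4976 -0.1723  0.3773] F [ 0.1  0.4 -0.3] w 0.0882
dome []
block [(0.72, [344, 234, 362, 256])]
tin_lid [(0.64, [348, 152, 366, 175])]
flux [(0.63, [209, 221, 225, 235]), (0.21, [247, 138, 310, 206])]
```

View pics/end.png

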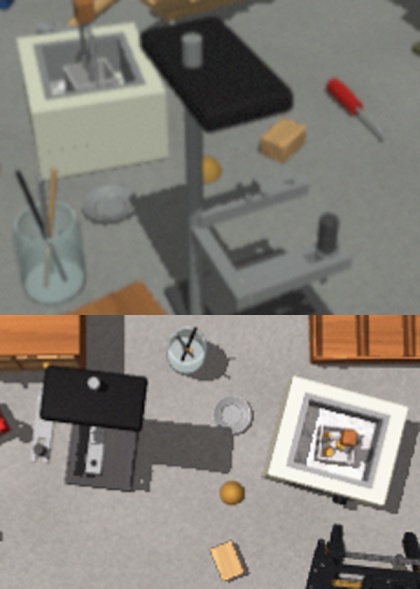

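The end picture shows the basket upright in the tank (about 340,440 in the top half-picture), the pin upright in the lug (327,235), the bystanders in place and the gripper clear.

```bash
python3 -c "
from rig import robot
robot.finish_job()"
```

```text
the job is handed in; nothing more can be done
```

The job is done and handed in at about 35 s of the 64 s allowed; the hand-in reported no verdict.

- **Pin:** I drew it out and lowered it into the lug's slot. It met the lug within about 1 mm of the height expected for the collar on the prongs. The picture after release shows it upright, with the shank showing below the lug.
- **Basket:** I lifted it off the hook with the gripper tilted 40°. Wrist forces were no more than about 2 N while lifting and carrying it off. It touched the tank floor at the expected height, with at most about 6 N of pressing. It stands upright near the middle of the tank, turned about 8° from the tank's axes, and the gripper is open and clear.
- **Bystanders:** The networks found the block, lid and bottle within 3 pixels of where they first were. They missed the dome in the last picture, but I could see it there in its place.
- **Disagreement:** The scene camera showed the stand's heights about 2 to 3 pixels (roughly 6 mm) lower than the text gives. The contact heights at the lug and the tank floor agreed with the text.

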